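# Change the failed breaker behind its covers

### The arm

A 6-joint arm with a two-finger parallel gripper is mounted at the origin on a cart in front of the work surface, level with it; the furniture and walls round the work are solid. World frame = base frame: x ahead of the robot, y to its left, z up, the work surface at z = 0. Lengths are in mm, angles in rad, forces in N, time in s.
With the tool pointing down it reaches from about 375 to 750 mm from the base axis. Payload 9 kg.
Tool frame: the origin (TCP) lies at the very end of the fingers, on their centre line; the grasp point (between the pads) lies 19 mm behind it; z points along the fingers, y is the line along which they close (so a half turn about z gives the same grasp; the last joint's range is limited). The gripper opens to 85 mm and grips with 20 to 120 N. Pads are 22 mm wide; open, the fingers measure 114 mm over their backs; the gripper's body (76 mm by 85 mm) begins 54 mm behind the grasp point. The pads swing forward as they close: fully open they stand 13 mm farther back than shut.
Start: joints at [-1.454, 0.104, 0.097, 1.564, 0, 1.353], TCP at [197.159, -566.714, 231.331] pointing down, gripper open.
Joint ranges: [-2.99, 2.99], [-0.84, 1.86], [-1.1, 1.16], [-1.84, 2.11], [-1.51, 1.56], [-3.14, 3.14]. Speed limits (rad/s): [2.22, 2.22, 2.57, 3.14, 3.14, 3.14].

### API

Orientations are given as [roll, pitch, yaw] about the fixed x, y, z axes, in that order (R = Rz(yaw) Ry(pitch) Rx(roll)).
In Python, from station import manip gives the robot as it stands. The module is installed in compiled form; this text tells all that it offers.
- The arm moves only by the tool play_rows, never from a script. Its argument "moves" is a list of rows, each an object with "linear": the shift along the tool's x, y, z in mm, a list of three; "spin": the turn about the tool's z in units of 5 degrees (1.0 is 5 degrees); "claw": the finger opening in mm, from 0 to 85.4. In form: [{"linear": [x, y, z], "spin": spin, "claw": claw}, ...]. A call has 1 to 20 rows; each row shifts and turns the commanded pose from where the row before left it, along the tool's axes as they then stand; what a row does not reach is not made up. A row lasts 1/8 s, in which the tool goes at most 62.5 mm and 10.7 degrees, less where a joint would pass 70% of its speed; a pose out of reach is approached as far as the arm can. A call with a gripper value outside its range is refused whole. The fingers move at their own pace and stop on an object; the grip force is fixed at half the most. Time passes only in rows, so rows that do not move let the fingers close. It gives the time, the measured TCP pose, the force, the opening and the grip force at its end, in the units of the state.
- manip.observe(): the state, without advancing time (a new reading comes with each control period).
- manip.camera(name): name is "side" or "top"; returns the picture (420x560x3 uint8, red, green, blue); there is no depth.
- manip.calibration(name): a dict with "intrinsics" (3x3 intrinsics, pixels), "position" and "rotation" of the camera in the world. Camera axes: x right, y up, looking along -z (the intrinsics and any distortion apply to the point x, -y, -z); pixel columns grow to the right and rows downward; lengths in mm; the calibration is good to about 2 mm. A picture is of the moment at which its call begins. calibration takes no time and is no camera call.
- manip.job_done(): hands the job in; it is judged then, once.
The state is a dict: "clock": time; "q": joint angles; "qvel": joint speeds; "effort": joint torques, N m; "tool_pos": TCP position; "ee_rot": TCP orientation; "ft_force": force on the tool from outside, world axes, zero at the start; "wrist_torque": the same for the moment, N m; "gripper_width": finger opening in mm; "finger_force": force on a finger pad.
Only numpy, scipy, OpenCV 4.12 (cv2) and the standard library are available. Lean on these libraries where they do the work, as an engineer would, in place of code of your own. Each camera call takes 0.05 s, during which the arm holds its last target. There are 200 camera calls.

### The job

The breaker marked with red tape in the grey distribution box has failed: take off the orange and the white cover that hold it down and lay both flat on the blue mat, then lift the failed breaker out and stand it in the cardboard tray. Stand the spare from the tray on the rail in its place, and put each cover back over its own side of the box, lying flat and fully home. Leave the tape measure and the flux bottle as they are.

Things in the scene. Friction and masses are not known exactly. Their poses are not given: they have to be found in the camera images.
- box: Open grey box, 152 mm (x) by 190 mm (y -86 to +104), 50 mm high, fixed. Origin: underside, below the breaker's seat; z up. Rail along x, top at z = 8 mm; brackets and ribs round the seat leave a breaker 3 mm play a side, sloped lead-in to z = 17 mm. Cover ledges along both x walls, top z = 36 mm; rim and stops (46 mm) leave covers 3 mm play a side; the top 9 mm of the walls slope out 5 mm.
- orange_cover (a point): Loose orange plate, 130 mm (x) by 64 (y) by 4, 70 g, grip rib upright on its middle: 14 mm thick (x), 36 long (y), 30 high above the plate. Point: cover's centre, 17 mm above its underside, 13 above the plate's top, 17 below the rib's top. Starts, over the breaker's foot, in the wide bay (+y) that alone takes it: home is x 0, y +61, z 53 mm in the box frame, x axes parallel, either way round.
- white_cover (a point): Loose off-white plate, 130 mm (x) by 46 (y) by 4, 70 g, with the same rib as the orange one, and likewise its point 17 mm above its underside. Starts in and belongs to the narrow bay (-y): home is x 0, y -52, z 53 mm in the box frame, x axes parallel, either way round.
- old_breaker (a point): Failed breaker: grey, loose, 0.12 kg, red tape across its top. Foot 34 mm (x) by 72 (y), 25 high; nose above it 34 by 45 mm, to 50 mm; black toggle to 65 mm. Point: centre, 32 mm above its underside. Starts on the rail, its foot under both covers by 7 mm at each end. Grip it across the 34 mm, by the nose.
- spare_breaker (a point): Spare breaker, same shape and size, no red tape. Point: centre, 32 mm above its underside. Starts upright in the +y half of the tray, its length roughly along the tray's x. On the rail this point is at x 0, y 0, z 40 mm in the box frame, its 34 mm width along the rail (x axes parallel), either way round.
- mat: Blue rubber mat, 170 mm (its x) by 190 mm (its y), 3 mm thick, fixed. Origin: centre of its underside. Side area for the two covers, which fit on it side by side.
- tray: Shallow brown cardboard tray, 138 mm (its x) by 185 mm (its y), walls 3 mm thick and 20 mm high, floor 3 mm thick, fixed. Origin: centre of its underside. The spare stands in the half at its +y; the half at its -y is free for the failed breaker.
- tape_measure (a point): Bystander: yellow pocket tape measure with a black disc on its side, 31 mm thick, 70 mm long, 62 mm high, standing loose on the bench. The point is its centre, 31 mm above the bench.
- flux_bottle (a point): Bystander: small brown bottle with a white cap, 34 mm across, 70 mm high, standing loose on the bench. The point is its centre, 35 mm above the bench.
Things that resemble listed ones, but are neither listed nor needed, are in the scene too. What is shaped like the part that bears spare_breaker but pink or purple is not meant.

How it is judged:
By the outcome, as a careful person would: the job done as asked, in the order asked, and still so for the second after the job is handed in, with the robot touching nothing.
It also fails if it takes over 144 s, if anything falls off the work surface, if the arm or the gripper's body presses on something with over 40 N, if the wrist force passes 120 N, or if a joint passes its speed limit or range.

## Working session

There is one attempt and no reset: what is moved stays moved. The work goes in short steps, Python scripts to look and compute and a tool call to move; the robot and the scene stay as the last step left them, time stands still between calls to the robot, and variables do not carry over. Pictures are saved under pics/ and viewed, at most 16 in all, crops included, and the job is handed in when it is done.

Besides the shell and the picture viewer there is one more tool, called after ">>>" by a JSON object that holds its "fn" and its "kwargs", one argument or row to a line. play_rows: Moves the arm, as the interface text tells. Its arguments: {"type":"object","properties":{"moves":{"type":"array"}},"required":["moves"]}

```bash
mkdir -p pics; cat > h.py <<'E'
import numpy as np, cv2
from station import manip
def snap(name,tag,crop=None,scale=1):
    im=manip.camera(name)[:,:,::-1].copy()
    np.save(f'pics/{tag}.npy',im)
    v=im if crop is None else im[crop[1]:crop[3],crop[0]:crop[2]]
    cv2.imwrite(f'pics/{tag}.png',cv2.resize(v,None,fx=scale,fy=scale,interpolation=cv2.INTER_CUBIC)); return im
def ray(name,uv):
    c=manip.calibration(name);K=np.array(c['intrinsics']);R=np.array(c['rotation']);p=np.array(c['position'])
    d=np.linalg.inv(K)@np.array([uv[0],uv[1],1.]);d=np.array([d[0],-d[1],-d[2]])
    return p,R@d
def onz(name,uv,z):
    p,d=ray(name,uv);return (p+d*(z-p[2])/d[2]).round(1)
def proj(name,P):
    c=manip.calibration(name);K=np.array(c['intrinsics']);R=np.array(c['rotation']);p=np.array(c['position'])
    q=R.T@(np.array(P)-p);q=K@np.array([q[0],-q[1],-q[2]]);return (q[:2]/q[2]).round(1)
E
python3 - <<'E'
from h import *
for n in('top','side'):
    snap(n,n+'0',scale=1.4); c=manip.calibration(n);print(c)
print(manip.observe())
E
```

```text
{'intrinsics': array([[492.13459885,   0.        , 269.84965651],
       [  0.        , 492.13459885, 209.23346985],
       [  0.        ,   0.        ,   1.        ]]), 'position': array([ 326.81652747,  -31.09295183, 1444.48933608]), 'rotation': array([ 0.15477936, -0.01692214, -1.58612106])}
{'intrinsics': array([[401.36710229,   0.        , 278.34331926],
       [  0.        , 401.36710229, 205.29900213],
       [  0.        ,   0.        ,   1.        ]]), 'position': array([ 594.72063052, -946.87067491,  890.23110438]), 'rotation': array([0.83717335, 0.01204194, 0.07830441])}
{'clock': 0.1, 'q': array([-1.45373500e+00,  1.04659162e-01,  9.65785654e-02,  1.56390523e+00,
        4.46012923e-06,  1.35309030e+00]), 'qvel': array([ 0.00079186, -0.00226017,  0.00196604,  0.00112353, -0.00152309,
        0.0004733 ]), 'effort': array([ 7.56638241e-03, -5.58207142e+01,  5.04720569e+01,  1.29133678e-02,
       -1.67441967e-04,  2.54437708e-06]), 'tool_pos': array([ 197.1019667 , -566.39544402,  230.60597606]), 'ee_rot': array([-3.14043219e+00, -2.61275773e-04,  3.34767194e-01]), 'ft_force': array([ 0.15706856,  0.21956838, -0.4792327 ]), 'wrist_torque': array([ 0.03032756,  0.03388541, -0.045164  ]), 'finger_force': 0.0, 'gripper_width': 85.36917828154633}
```

```bash
python3 - <<'E'
s=open('h.py').read().replace("R=np.array(c['rotation'])","R=Rotation.from_euler('xyz',c['rotation']).as_matrix()").replace("import numpy as np, cv2","import numpy as np, cv2\nfrom scipy.spatial.transform import Rotation")
open('h.py','w').write(s)
E
python3 -c "
from h import *
print(proj('top',[197,-566,231]),proj('side',[197,-566,231]))"
```

```text
[483.5 337. ] [ 86.2 322. ]
```

View pics/top0.png

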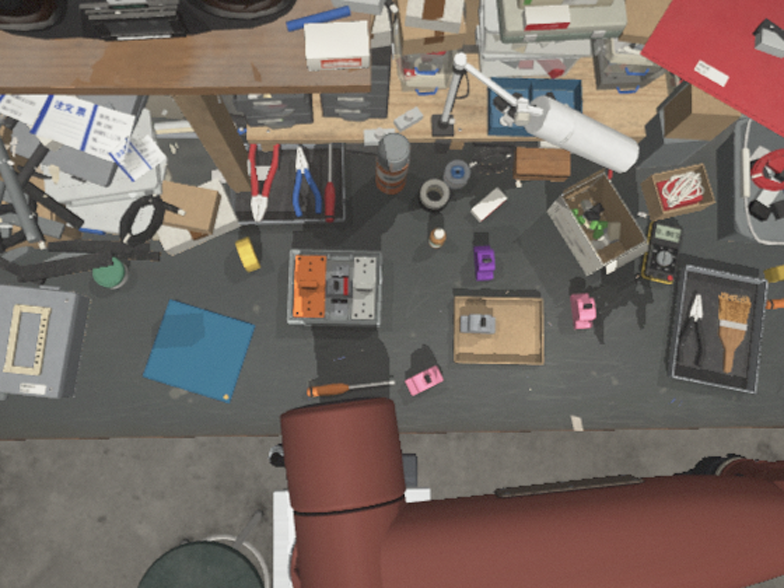

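View pics/side0.png

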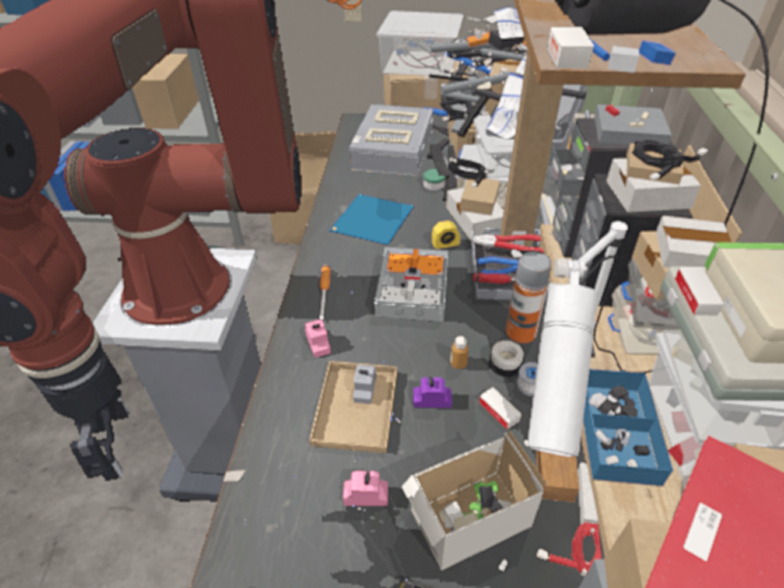

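```bash
python3 - <<'E'
from h import *
a=np.load('pics/top0.npy');b=np.load('pics/side0.npy')
cv2.imwrite('pics/zt.png',cv2.resize(a[165:280,195:395],None,fx=4,fy=4,interpolation=cv2.INTER_CUBIC))
cv2.imwrite('pics/zs.png',cv2.resize(b[165:330,215:345],None,fx=3.6,fy=3.6,interpolation=cv2.INTER_CUBIC))
E
```

```text
(no output)
```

View pics/zt.png

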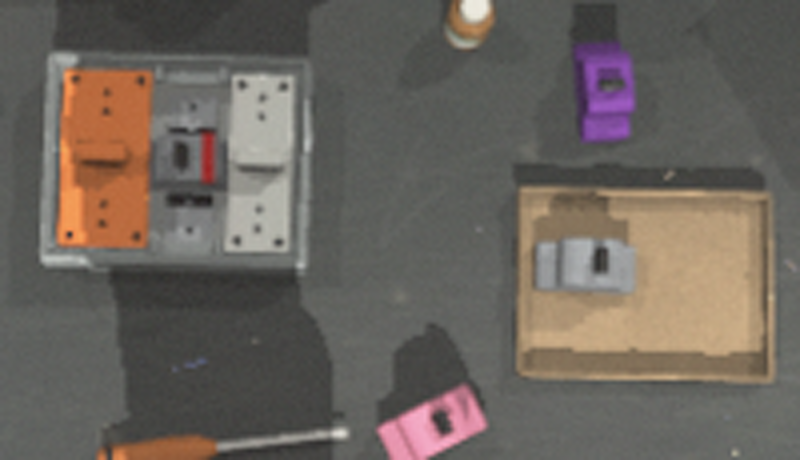

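View pics/zs.png

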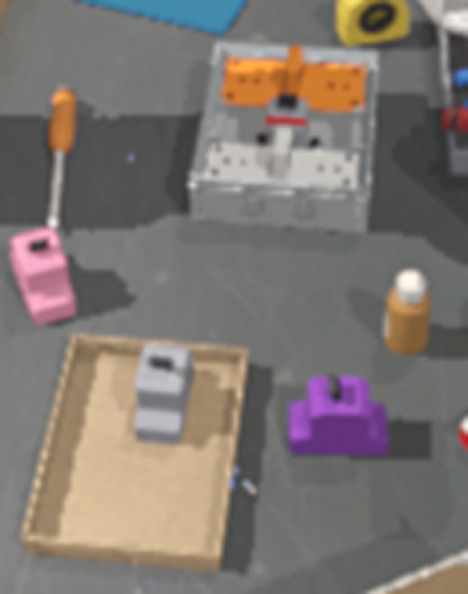

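```bash
cat >> h.py <<'E'
def rect(im,lo,hi,box,pick=None):
    x0,y0,x1,y1=box; m=cv2.inRange(cv2.cvtColor(im[y0:y1,x0:x1].astype(np.uint8),cv2.COLOR_BGR2HSV),lo,hi)
    cs,_=cv2.findContours(m,cv2.RETR_EXTERNAL,cv2.CHAIN_APPROX_NONE);c=max(cs,key=cv2.contourArea)
    return cv2.boxPoints(cv2.minAreaRect(c))+[x0,y0], cv2.contourArea(c)
def area(name,im,lo,hi,box,z):
    p,a=rect(im,lo,hi,box);q=np.array([onz(name,u,z)[:2] for u in p])
    e=q[1]-q[0],q[2]-q[1];return q.mean(0).round(1),[np.linalg.norm(k).round(1) for k in e],[np.degrees(np.arctan2(k[1],k[0])).round(1) for k in e]
E
python3 - <<'E'
from h import *
a=np.load('pics/top0.npy')
print('mat',area('top',a,(90,80,40),(115,255,255),(95,200,190,295),3))
print('orange',area('top',a,(5,140,120),(20,255,255),(200,170,236,230),40))
print('white',area('top',a,(0,0,165),(179,40,255),(250,182,270,230),40))
print('red',area('top',a,(0,120,80),(6,255,255),(225,190,255,215),58))
print('tray',area('top',a,(8,50,60),(25,255,255),(315,200,395,265),20))
z=lambda x,y:(195+(x+.5)/4-.5,165+(y+.5)/4-.5)
s=lambda x,y:(215+(x+.5)/3.6-.5,165+(y+.5)/3.6-.5)
for n,p,h in [('orib',(103,151),70),('wrib',(258,158),70),('spare nose R edge',(635,264),53),('spare nose top',(597,238),53),('spare nose bot',(597,293),53),('spare foot L',(535,264),28),
 ('box TL',(47,58),50),('TR',(310,60),50),('BR',(303,268),50),('BL',(40,264),50),('trayTL',(517,188),20),('trTR',(775,190),20),('trBR',(775,382),20),('trBL',(517,380),20)]:
    print(n,onz('top',z(*p),h))
for n,p,h in [('s spare noseTL',(142,343),53),('noseTR',(190,345),53),('noseBL',(138,384),53),('noseBR',(185,386),53),('footBL',(134,410),28),('footBR',(183,412),28)]:
    print(n,onz('side',s(*p),h))
E
```

```text
mat (array([436.4, 316.6]), [np.float64(171.2), np.float64(196.6)], [np.float64(-15.2), np.float64(-107.9)])
orange (array([562.6,  83.5]), [np.float64(127.9), np.float64(64.1)], [np.float64(-2.0), np.float64(-93.0)])
white (array([589.4, -28.9]), [np.float64(43.7), np.float64(62.0)], [np.float64(-90.7), np.float64(179.2)])
red (array([558.8,   8.6]), [np.float64(2.8), np.float64(34.7)], [np.float64(-92.0), np.float64(179.5)])
tray (array([ 468.6, -308.7]), [np.float64(140.8), np.float64(191.1)], [np.float64(-3.0), np.float64(-91.9)])
orib [562.3  82.   70. ]
wrib [555.9 -27.5  70. ]
spare nose R edge [ 478.8 -295.2   53. ]
spare nose top [ 497.9 -268.7   53. ]
spare nose bot [ 458.5 -267.2   53. ]
spare foot L [ 482.5 -227.2   28. ]
box TL [634.4 124.   50. ]
TR [630.7 -65.9  50. ]
BR [479.5 -58.5  50. ]
BL [484.9 128.3  50. ]
trayTL [ 539.6 -217.    20. ]
trTR [ 535.7 -406.9   20. ]
trBR [ 395.3 -399.5   20. ]
trBL [ 399.4 -212.4   20. ]
s spare noseTL [ 463.7 -246.3   53. ]
noseTR [ 500.  -245.8   53. ]
noseBL [ 465.6 -285.2   53. ]
noseBR [ 500.1 -284.7   53. ]
footBL [ 461.8 -289.9   28. ]
footBR [ 498.3 -289.2   28. ]
```

>>> {"fn": "play_rows", "kwargs": {
  "moves": [
    {"linear": [0, 0, 0], "spin": -1.966, "claw": 50},
    {"linear": [0, 0, 0], "spin": -1.966, "claw": 50},
    {"linear": [0, 0, 0], "spin": -1.966, "claw": 50},
    {"linear": [0, 0, 0], "spin": -1.966, "claw": 50},
    {"linear": [0, 0, 0], "spin": -1.966, "claw": 50},
    {"linear": [0, 0, 0], "spin": -1.966, "claw": 50},
    {"linear": [0, 0, 0], "spin": -1.966, "claw": 50},
    {"linear": [0, 0, 0], "spin": 0, "claw": 50}
  ]
}}

```text
clock: 1.1
tool_pos: [197.1, -566.5, 230.9]
ee_rot: [-3.141, -0.001, 1.535]
ft_force: [-0.2, -0.9, -0.0]
gripper_width: 50.2
finger_force: 0.0
```

>>> {"fn": "play_rows", "kwargs": {
  "moves": [
    {"linear": [36.6, 19, 0], "spin": 0, "claw": 50},
    {"linear": [36.6, 19, 0], "spin": 0, "claw": 50},
    {"linear": [36.6, 19, 0], "spin": 0, "claw": 50},
    {"linear": [36.6, 19, 0], "spin": 0, "claw": 50},
    {"linear": [36.6, 19, 0], "spin": 0, "claw": 50},
    {"linear": [36.6, 19, 0], "spin": 0, "claw": 50},
    {"linear": [36.6, 19, 0], "spin": 0, "claw": 50},
    {"linear": [36.6, 19, 0], "spin": 0, "claw": 50},
    {"linear": [36.6, 19, 0], "spin": 0, "claw": 50},
    {"linear": [36.6, 19, 0], "spin": 0, "claw": 50},
    {"linear": [36.6, 19, 0], "spin": 0, "claw": 50},
    {"linear": [36.6, 19, 0], "spin": 0, "claw": 50},
    {"linear": [36.6, 19, 0], "spin": 0, "claw": 50},
    {"linear": [36.6, 19, 0], "spin": 0, "claw": 50},
    {"linear": [36.6, 19, 0], "spin": 0, "claw": 50},
    {"linear": [36.6, 19, 0], "spin": 0, "claw": 50},
    {"linear": [36.6, 19, 0], "spin": 0, "claw": 50},
    {"linear": [36.6, 19, 0], "spin": 0, "claw": 50},
    {"linear": [0, 0, 0], "spin": 0, "claw": 50},
    {"linear": [0, 0, 0], "spin": 0, "claw": 50}
  ]
}}

```text
clock: 3.6
tool_pos: [561.7, 79.5, 231.0]
ee_rot: [-3.141, 0.0, 1.534]
ft_force: [0.0, -0.4, 0.6]
gripper_width: 50.2
finger_force: 0.0
```

>>> {"fn": "play_rows", "kwargs": {
  "moves": [
    {"linear": [0.6, 0.6, 33], "spin": 0, "claw": 50},
    {"linear": [0.6, 0, 33], "spin": 0, "claw": 50},
    {"linear": [0.6, 0, 33], "spin": 0, "claw": 50},
    {"linear": [0.6, 0, 30], "spin": 0, "claw": 50},
    {"linear": [0, 0, 0], "spin": 0, "claw": 50}
  ]
}}

```text
clock: 4.22
tool_pos: [560.7, 81.3, 100.1]
ee_rot: [-3.137, 0.0, 1.533]
ft_force: [-0.8, 0.7, 0.6]
gripper_width: 50.0
finger_force: 0.0
```

```bash
python3 - <<'E'
from h import *
im=snap('side','s1',(255,150,345,235),7)
p=manip.observe()['tool_pos'];print(p,proj('side',p),((proj('side',p)-[255,150])+.5)*7)
E
```

```text
[561.9296164   81.2723544  102.15395767] [296.1 173.2] [291.2 165.9]
```

View pics/s1.png

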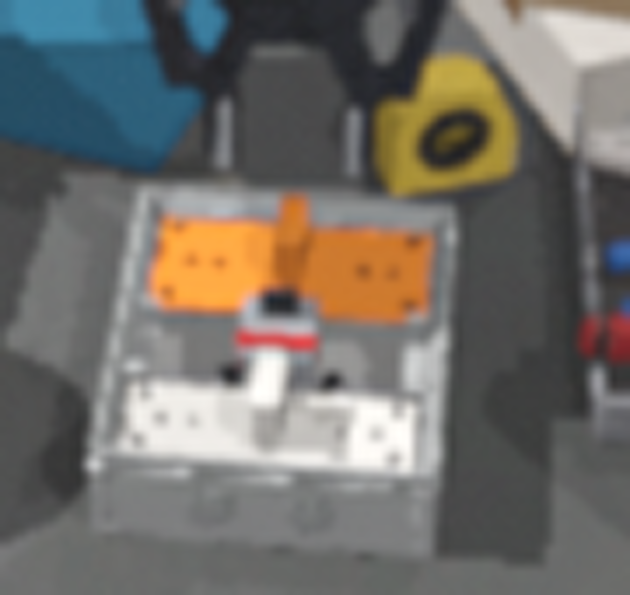

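```bash
python3 - <<'E'
from h import *
for P in ([561.9,81.3,70],[561.9,63,70],[561.9,99,70]): print(((proj('side',P)-[255,150])+.5)*7)
print(onz('top',(176.5,181.5),40),onz('side',(255+295/7-.5,150+205/7-.5),70))
E
```

```text
[290.5 220.5]
[288.4 245.7]
[291.9 197.4]
[630.6 211.7  40. ] [563.6  93.3  70. ]
```

>>> {"fn": "play_rows", "kwargs": {
  "moves": [
    {"linear": [0.5, 2, 14], "spin": 0, "claw": 50},
    {"linear": [0, 0, 14], "spin": 0, "claw": 50},
    {"linear": [0, 0, 14], "spin": 0, "claw": 50},
    {"linear": [0, 0, 8], "spin": 0, "claw": 50},
    {"linear": [0, 0, 5], "spin": 0, "claw": 50},
    {"linear": [0, 0, 0], "spin": 0, "claw": 10},
    {"linear": [0, 0, 0], "spin": 0, "claw": 5},
    {"linear": [0, 0, 0], "spin": 0, "claw": 5},
    {"linear": [0, 0, 0], "spin": 0, "claw": 5},
    {"linear": [0, 0, 0], "spin": 0, "claw": 5},
    {"linear": [0, 0, 0], "spin": 0, "claw": 5}
  ]
}}

```text
clock: 5.65
tool_pos: [565.1, 82.5, 47.9]
ee_rot: [3.141, 0.0, 1.536]
ft_force: [-1.7, -0.1, 6.1]
gripper_width: 12.6
finger_force: 60.1
```

>>> {"fn": "play_rows", "kwargs": {
  "moves": [
    {"linear": [0, 0, -8], "spin": 0, "claw": 5},
    {"linear": [0, 0, -15], "spin": 0, "claw": 5},
    {"linear": [0, 0, -24], "spin": 0, "claw": 5},
    {"linear": [0, 0, -24], "spin": 0, "claw": 5},
    {"linear": [0, 0, -24], "spin": 0, "claw": 5},
    {"linear": [27.3, -12.5, 0], "spin": 0, "claw": 5},
    {"linear": [27.3, -12.5, 0], "spin": 0, "claw": 5},
    {"linear": [27.3, -12.5, 0], "spin": 0, "claw": 5},
    {"linear": [27.3, -12.5, 0], "spin": 0, "claw": 5},
    {"linear": [27.3, -12.5, 0], "spin": 0, "claw": 5},
    {"linear": [27.3, -12.5, 0], "spin": 0, "claw": 5},
    {"linear": [27.3, -12.5, 0], "spin": 0, "claw": 5},
    {"linear": [27.3, -12.5, 0], "spin": 0, "claw": 5},
    {"linear": [27.3, -12.5, 0], "spin": 0, "claw": 5},
    {"linear": [27.3, -12.5, 0], "spin": 0, "claw": 5},
    {"linear": [0, 0, 0], "spin": 1.45, "claw": 5},
    {"linear": [0, 0, 0], "spin": 1.45, "claw": 5},
    {"linear": [0, 0, 0], "spin": 0, "claw": 5}
  ]
}}

```text
clock: 7.9
tool_pos: [449.5, 359.9, 143.1]
ee_rot: [3.141, -0.0, 1.284]
ft_force: [-0.1, -0.2, -0.5]
gripper_width: 12.6
finger_force: 59.4
```

```bash
python3 - <<'E'
from h import *
im=snap('side','s2',(220,110,345,235),4.8)
E
```

```text
(no output)
```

View pics/s2.png

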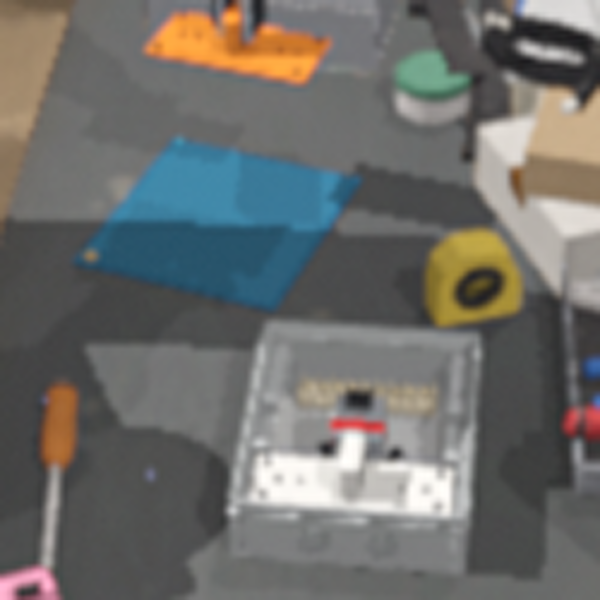

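>>> {"fn": "play_rows", "kwargs": {
  "moves": [
    {"linear": [0, 0, 30], "spin": 0, "claw": 5},
    {"linear": [0, 0, 30], "spin": 0, "claw": 5},
    {"linear": [0, 0, 30], "spin": 0, "claw": 5},
    {"linear": [0, 0, 20], "spin": 0, "claw": 5},
    {"linear": [0, 0, 10], "spin": 0, "claw": 5},
    {"linear": [0, 0, 5], "spin": 0, "claw": 5},
    {"linear": [0, 0, 2], "spin": 0, "claw": 5},
    {"linear": [0, 0, 0], "spin": 0, "claw": 5},
    {"linear": [0, 0, 0], "spin": 0, "claw": 5}
  ]
}}

```text
clock: 9.07
tool_pos: [449.8, 359.9, 15.8]
ee_rot: [3.141, -0.001, 1.283]
ft_force: [0.1, 0.4, -1.6]
gripper_width: 12.9
finger_force: 59.4
```

>>> {"fn": "play_rows", "kwargs": {
  "moves": [
    {"linear": [0, 0, 0], "spin": 0, "claw": 25},
    {"linear": [0, 0, 0], "spin": 0, "claw": 50},
    {"linear": [0, 0, 0], "spin": 0, "claw": 50},
    {"linear": [0, 0, -20], "spin": 0, "claw": 50},
    {"linear": [0, 0, -35], "spin": 0, "claw": 50},
    {"linear": [0, 0, -35], "spin": 0, "claw": 50},
    {"linear": [0, 0, -10], "spin": -1.45, "claw": 50},
    {"linear": [0, 0, 0], "spin": -1.45, "claw": 50},
    {"linear": [-35, 11.05, 0], "spin": 0, "claw": 50},
    {"linear": [-35, 11.05, 0], "spin": 0, "claw": 50},
    {"linear": [-35, 11.05, 0], "spin": 0, "claw": 50},
    {"linear": [-35, 11.05, 0], "spin": 0, "claw": 50},
    {"linear": [-35, 11.05, 0], "spin": 0, "claw": 50},
    {"linear": [-35, 11.05, 0], "spin": 0, "claw": 50},
    {"linear": [-35, 11.05, 0], "spin": 0, "claw": 50},
    {"linear": [-35, 11.05, 0], "spin": 0, "claw": 50},
    {"linear": [-35, 11.05, 0], "spin": 0, "claw": 50},
    {"linear": [-35, 11.05, 0], "spin": 0, "claw": 50},
    {"linear": [-35, 11, 0], "spin": 0, "claw": 50},
    {"linear": [0, 0, 0], "spin": 0, "claw": 50}
  ]
}}

```text
clock: 11.58
tool_pos: [558.1, -31.5, 116.8]
ee_rot: [3.14, 0.001, 1.533]
ft_force: [-0.6, 0.3, 0.4]
gripper_width: 50.1
finger_force: 0.0
```

```bash
python3 - <<'E'
from h import *
im=snap('side','s3',(220,110,345,235),4.8)
p=manip.observe()['tool_pos'];z=lambda P:((proj('side',P)-[220,110])+.5)*4.8
print(p,z(p),z([p[0],p[1],70]),z([p[0],p[1]+18,70]),z([p[0],p[1]-18,70]))
E
```

```text
[557.68224996 -30.22615037 116.54397659] [353.28 396.48] [352.32 452.16] [353.76 433.44] [350.88 470.88]
```

View pics/s3.png

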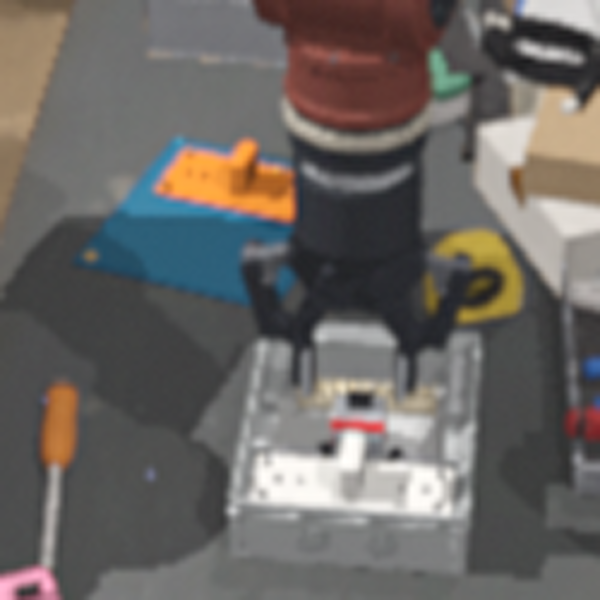

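>>> {"fn": "play_rows", "kwargs": {
  "moves": [
    {"linear": [0, 0, 20], "spin": 0, "claw": 50},
    {"linear": [0, 0, 20], "spin": 0, "claw": 50},
    {"linear": [0, 0, 16], "spin": 0, "claw": 50},
    {"linear": [0, 0, 9], "spin": 0, "claw": 50},
    {"linear": [0, 0, 4.5], "spin": 0, "claw": 50},
    {"linear": [0, 0, 0], "spin": 0, "claw": 10},
    {"linear": [0, 0, 0], "spin": 0, "claw": 5},
    {"linear": [0, 0, 0], "spin": 0, "claw": 5},
    {"linear": [0, 0, 0], "spin": 0, "claw": 5},
    {"linear": [0, 0, 0], "spin": 0, "claw": 5},
    {"linear": [0, 0, 0], "spin": 0, "claw": 5}
  ]
}}

```text
clock: 13.0
tool_pos: [558.0, -29.5, 46.6]
ee_rot: [3.14, 0.001, 1.536]
ft_force: [-0.6, -1.1, 5.0]
gripper_width: 12.8
finger_force: 59.5
```

>>> {"fn": "play_rows", "kwargs": {
  "moves": [
    {"linear": [0, 0, -8], "spin": 0, "claw": 5},
    {"linear": [0, 0, -15], "spin": 0, "claw": 5},
    {"linear": [0, 0, -24], "spin": 0, "claw": 5},
    {"linear": [0, 0, -24], "spin": 0, "claw": 5},
    {"linear": [0, 0, -24], "spin": 0, "claw": 5},
    {"linear": [30.5, -14.3, 0], "spin": 0, "claw": 5},
    {"linear": [30.5, -14.3, 0], "spin": 0, "claw": 5},
    {"linear": [30.5, -14.3, 0], "spin": 0, "claw": 5},
    {"linear": [30.5, -14.3, 0], "spin": 0, "claw": 5},
    {"linear": [30.5, -14.3, 0], "spin": 0, "claw": 5},
    {"linear": [30.5, -14.3, 0], "spin": 0, "claw": 5},
    {"linear": [30.5, -14.3, 0], "spin": 0, "claw": 5},
    {"linear": [30.5, -14.3, 0], "spin": 0, "claw": 5},
    {"linear": [30.5, -14.3, 0], "spin": 0, "claw": 5},
    {"linear": [30.5, -14.3, 0], "spin": 0, "claw": 5},
    {"linear": [0, 0, 0], "spin": 1.45, "claw": 5},
    {"linear": [0, 0, 0], "spin": 1.45, "claw": 5},
    {"linear": [0, 0, 0], "spin": 0, "claw": 5}
  ]
}}

```text
clock: 15.25
tool_pos: [425.1, 280.6, 141.6]
ee_rot: [3.141, -0.0, 1.284]
ft_force: [-0.3, 0.4, -1.4]
gripper_width: 12.6
finger_force: 58.8
```

>>> {"fn": "play_rows", "kwargs": {
  "moves": [
    {"linear": [0, 0, 30], "spin": 0, "claw": 5},
    {"linear": [0, 0, 30], "spin": 0, "claw": 5},
    {"linear": [0, 0, 30], "spin": 0, "claw": 5},
    {"linear": [0, 0, 20], "spin": 0, "claw": 5},
    {"linear": [0, 0, 10], "spin": 0, "claw": 5},
    {"linear": [0, 0, 5], "spin": 0, "claw": 5},
    {"linear": [0, 0, 2], "spin": 0, "claw": 5},
    {"linear": [0, 0, 0], "spin": 0, "claw": 5}
  ]
}}

```text
clock: 16.25
tool_pos: [425.5, 280.6, 14.4]
ee_rot: [3.141, -0.0, 1.283]
ft_force: [-0.5, -0.1, -0.7]
gripper_width: 12.9
finger_force: 58.8
```

>>> {"fn": "play_rows", "kwargs": {
  "moves": [
    {"linear": [0, 0, 0], "spin": 0, "claw": 25},
    {"linear": [0, 0, 0], "spin": 0, "claw": 50},
    {"linear": [0, 0, 0], "spin": 0, "claw": 60},
    {"linear": [0, 0, -20], "spin": 0, "claw": 60},
    {"linear": [0, 0, -35], "spin": 0, "claw": 60},
    {"linear": [0, 0, -35], "spin": 0, "claw": 60},
    {"linear": [0, 0, -20], "spin": -1.45, "claw": 60},
    {"linear": [0, 0, 0], "spin": -1.45, "claw": 60},
    {"linear": [0, 0, 0], "spin": 0, "claw": 60}
  ]
}}

```text
clock: 17.38
tool_pos: [425.2, 280.5, 124.0]
ee_rot: [3.141, -0.0, 1.535]
ft_force: [0.2, -0.2, -0.1]
gripper_width: 59.9
finger_force: 0.0
```

```bash
python3 - <<'E'
from h import *
im=snap('top','t4',(198,170,283,240),8)
print(manip.observe()['tool_pos'])
print('red',area('top',im,(0,120,80),(6,255,255),(225,190,255,215),58))
E
```

```text
[424.97289234 280.4838197  123.61531006]
red (array([558.8,   8.6]), [np.float64(2.8), np.float64(34.7)], [np.float64(-92.0), np.float64(179.5)])
```

View pics/t4.png

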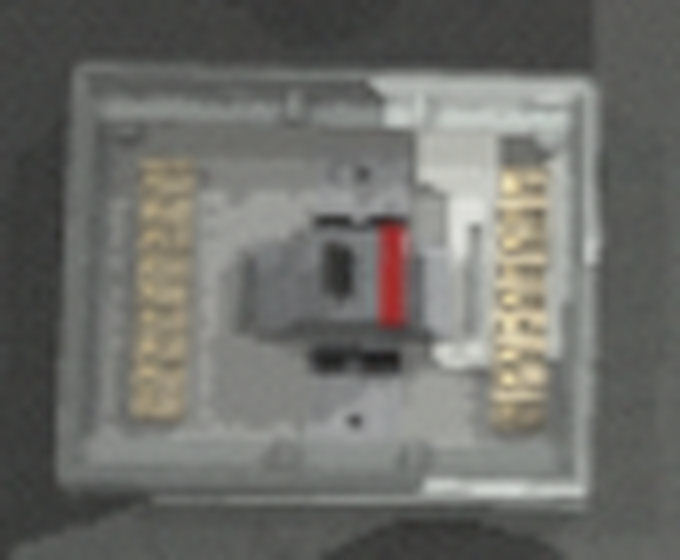

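```bash
python3 - <<'E'
from h import *
z=lambda x,y:(198+(x+.5)/8-.5,170+(y+.5)/8-.5)
c=np.array([onz('top',z(*p),50)[:2] for p in [(78,65),(600,85),(587,500),(60,487)]]);print(c,c.mean(0))
for p,h in [((365,281),58),((308,281),58),((422,281),58),((365,222),58),((365,333),58),((340,273),73),((240,290),33),((487,310),33)]: print(p,onz('top',z(*p),h))
E
```

```text
[[638.6 121.4]
 [629.  -67.2]
 [478.2 -60.1]
 [485.4 127.1]] [557.8  30.3]
(365, 281) [556.9  18.   58. ]
(308, 281) [557.1  38.3  58. ]
(422, 281) [556.6  -2.3  58. ]
(365, 222) [578.3  17.9  58. ]
(365, 333) [538.1  18.1  58. ]
(340, 273) [557.4  26.3  73. ]
(240, 290) [558.3  64.2  33. ]
(487, 310) [549.8 -25.3  33. ]
```

>>> {"fn": "play_rows", "kwargs": {
  "moves": [
    {"linear": [-28.34, 16.06, 0], "spin": 0, "claw": 60},
    {"linear": [-28.34, 16.06, 0], "spin": 0, "claw": 60},
    {"linear": [-28.34, 16.06, 0], "spin": 0, "claw": 60},
    {"linear": [-28.34, 16.06, 0], "spin": 0, "claw": 60},
    {"linear": [-28.34, 16.06, 0], "spin": 0, "claw": 60},
    {"linear": [-28.34, 16.06, 0], "spin": 0, "claw": 60},
    {"linear": [-28.34, 16.06, 0], "spin": 0, "claw": 60},
    {"linear": [-28.34, 16.06, 0], "spin": 0, "claw": 60},
    {"linear": [-28.34, 16.06, 0], "spin": 0, "claw": 60},
    {"linear": [0, 0, 0], "spin": 0, "claw": 60},
    {"linear": [0, 0, 0], "spin": 0, "claw": 60}
  ]
}}

```text
clock: 18.8
tool_pos: [560.1, 21.0, 123.3]
ee_rot: [-3.141, -0.0, 1.534]
ft_force: [0.4, -0.5, -0.0]
gripper_width: 59.9
finger_force: 0.0
```

>>> {"fn": "play_rows", "kwargs": {
  "moves": [
    {"linear": [0, 0, 25], "spin": 0, "claw": 60},
    {"linear": [0, 0, 25], "spin": 0, "claw": 60},
    {"linear": [0, 0, 20], "spin": 0, "claw": 60},
    {"linear": [0, 0, 14], "spin": 0, "claw": 60},
    {"linear": [0, 0, 7], "spin": 0, "claw": 60},
    {"linear": [0, 0, 0], "spin": 0, "claw": 40},
    {"linear": [0, 0, 0], "spin": 0, "claw": 25},
    {"linear": [0, 0, 0], "spin": 0, "claw": 25},
    {"linear": [0, 0, 0], "spin": 0, "claw": 25},
    {"linear": [0, 0, 0], "spin": 0, "claw": 25}
  ]
}}

```text
clock: 20.05
tool_pos: [561.2, 20.4, 33.5]
ee_rot: [3.14, 0.0, 1.536]
ft_force: [-0.3, 0.2, 5.8]
gripper_width: 32.9
finger_force: 60.6
```

>>> {"fn": "play_rows", "kwargs": {
  "moves": [
    {"linear": [0, 0, -8], "spin": 0, "claw": 25},
    {"linear": [0, 0, -16], "spin": 0, "claw": 25},
    {"linear": [0, 0, -26], "spin": 0, "claw": 25},
    {"linear": [0, 0, -26], "spin": 0, "claw": 25},
    {"linear": [0, 0, -26], "spin": 0, "claw": 25},
    {"linear": [0, 0, 0], "spin": 0, "claw": 25},
    {"linear": [-31.4, -6.62, 0], "spin": 0, "claw": 25},
    {"linear": [-31.4, -6.62, 0], "spin": 0, "claw": 25},
    {"linear": [-31.4, -6.62, 0], "spin": 0, "claw": 25},
    {"linear": [-31.4, -6.62, 0], "spin": 0, "claw": 25},
    {"linear": [-31.4, -6.62, 0], "spin": 0, "claw": 25},
    {"linear": [-31.4, -6.62, 0], "spin": 0, "claw": 25},
    {"linear": [-31.4, -6.62, 0], "spin": 0, "claw": 25},
    {"linear": [-31.4, -6.62, 0], "spin": 0, "claw": 25},
    {"linear": [-31.4, -6.62, 0], "spin": 0, "claw": 25},
    {"linear": [-31.4, -6.62, 0], "spin": 0, "claw": 25},
    {"linear": [-31.4, -6.62, 0], "spin": 0, "claw": 25},
    {"linear": [-31.4, -6.62, 0], "spin": 0, "claw": 25},
    {"linear": [0, 0, 0], "spin": 0, "claw": 25},
    {"linear": [0, 0, 0], "spin": 0, "claw": 25}
  ]
}}

```text
clock: 22.55
tool_pos: [467.8, -352.6, 134.1]
ee_rot: [-3.141, -0.001, 1.536]
ft_force: [0.4, 0.2, -0.9]
gripper_width: 32.5
finger_force: 59.9
```

```bash
python3 - <<'E'
from h import *
im=snap('side','s5',(215,165,345,330),3.6)
E
```

```text
(no output)
```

View pics/s5.png

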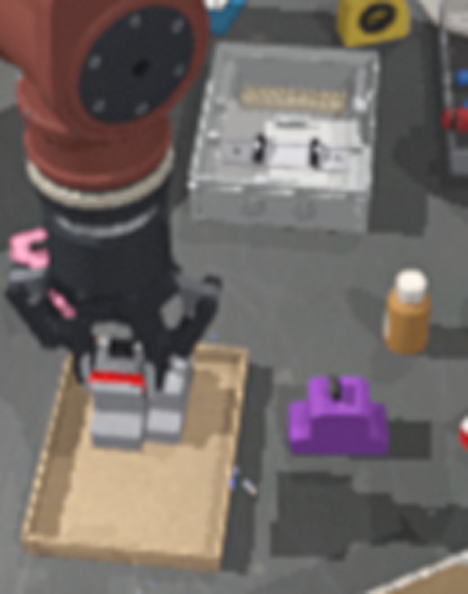

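>>> {"fn": "play_rows", "kwargs": {
  "moves": [
    {"linear": [0, 0, 28], "spin": 0, "claw": 25},
    {"linear": [0, 0, 28], "spin": 0, "claw": 25},
    {"linear": [0, 0, 25], "spin": 0, "claw": 25},
    {"linear": [0, 0, 14], "spin": 0, "claw": 25},
    {"linear": [0, 0, 8], "spin": 0, "claw": 25},
    {"linear": [0, 0, 3], "spin": 0, "claw": 25},
    {"linear": [0, 0, 0], "spin": 0, "claw": 25},
    {"linear": [0, 0, 0], "spin": 0, "claw": 25}
  ]
}}

```text
clock: 23.6
tool_pos: [468.3, -353.7, 29.6]
ee_rot: [3.141, 0.001, 1.536]
ft_force: [0.2, 0.3, -0.5]
gripper_width: 32.8
finger_force: 59.9
```

>>> {"fn": "play_rows", "kwargs": {
  "moves": [
    {"linear": [0, 0, 1], "spin": 0, "claw": 25},
    {"linear": [0, 0, 0], "spin": 0, "claw": 38},
    {"linear": [0, 0, 0], "spin": 0, "claw": 60},
    {"linear": [0, 0, 0], "spin": 0, "claw": 60},
    {"linear": [0, 0, -20], "spin": 0, "claw": 60},
    {"linear": [0, 0, -30], "spin": 0, "claw": 60},
    {"linear": [0, 0, -25], "spin": 0, "claw": 60},
    {"linear": [22, 2.6, 0], "spin": 0, "claw": 60},
    {"linear": [22, 2.6, 0], "spin": 0, "claw": 60},
    {"linear": [22, 2.6, 0], "spin": 0, "claw": 60},
    {"linear": [22, 2.7, 0], "spin": 0, "claw": 60},
    {"linear": [0, 0, 0], "spin": 0, "claw": 60},
    {"linear": [0, 0, 0], "spin": 0, "claw": 60}
  ]
}}

```text
clock: 25.22
tool_pos: [481.7, -265.6, 102.8]
ee_rot: [3.142, 0.0, 1.536]
ft_force: [0.3, -1.0, -0.1]
gripper_width: 60.1
finger_force: 0.0
```

```bash
python3 - <<'E'
from h import *
im=snap('side','s6',(225,240,305,330),6.5)
p=manip.observe()['tool_pos'];z=lambda P:((proj('side',P)-[225,240])+.5)*6.5
print(p,z(p),[z([p[0]+a,p[1]+b,53]) for a,b in ((-17,22.5),(17,22.5),(-17,-22.5),(17,-22.5))],z([p[0],p[1]-36,28]))
E
```

```text
[ 481.58408905 -265.93774505  102.74787667] [224.25  91.65] [array([195. , 127.4]), array([276.25, 131.95]), array([181.35, 212.55]), array([265.2 , 217.75])] [222.3  280.15]
```

View pics/s6.png

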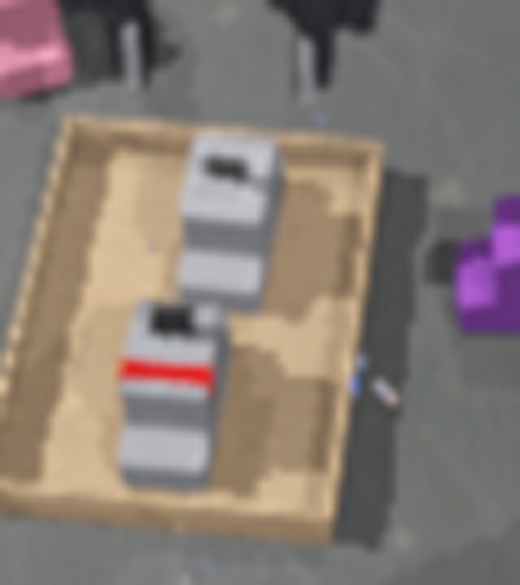

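>>> {"fn": "play_rows", "kwargs": {
  "moves": [
    {"linear": [-1, 1, 20], "spin": 0, "claw": 60},
    {"linear": [0, 0, 20], "spin": 0, "claw": 60},
    {"linear": [0, 0, 18], "spin": 0, "claw": 60},
    {"linear": [0, 0, 11], "spin": 0, "claw": 60},
    {"linear": [0, 0, 5], "spin": 0, "claw": 60},
    {"linear": [0, 0, 0], "spin": 0, "claw": 40},
    {"linear": [0, 0, 0], "spin": 0, "claw": 25},
    {"linear": [0, 0, 0], "spin": 0, "claw": 25},
    {"linear": [0, 0, 0], "spin": 0, "claw": 25},
    {"linear": [0, 0, 0], "spin": 0, "claw": 25}
  ]
}}

```text
clock: 26.52
tool_pos: [483.0, -267.1, 29.6]
ee_rot: [3.141, 0.001, 1.536]
ft_force: [-0.0, -0.3, 6.7]
gripper_width: 32.6
finger_force: 61.2
```

>>> {"fn": "play_rows", "kwargs": {
  "moves": [
    {"linear": [0, 0, -8], "spin": 0, "claw": 25},
    {"linear": [0, 0, -16], "spin": 0, "claw": 25},
    {"linear": [0, 0, -26], "spin": 0, "claw": 25},
    {"linear": [0, 0, -26], "spin": 0, "claw": 25},
    {"linear": [0, 0, -26], "spin": 0, "claw": 25},
    {"linear": [0, 0, 0], "spin": 0, "claw": 25},
    {"linear": [0, 0, 0], "spin": 0, "claw": 25}
  ]
}}

```text
clock: 27.4
tool_pos: [482.3, -266.5, 130.3]
ee_rot: [-3.141, -0.0, 1.536]
ft_force: [-0.5, -0.4, -1.2]
gripper_width: 32.8
finger_force: 60.4
```

```bash
python3 - <<'E'
from h import *
s=lambda x,y:(225+(x+.5)/6.5-.5,240+(y+.5)/6.5-.5)
for p,h in [((165,487),3),((215,307),3),((165,467),28),((215,294),28)]: print(onz('side',s(*p),h))
old=np.load('pics/s6.npy');
im=manip.camera('side')[:,:,::-1].copy();o=manip.observe();P=o['tool_pos'];print(P,o['ee_rot'])
u=proj('side',P).astype(int);v=proj('side',[467.8,-352.9,134.3]).astype(int);b=np.load('pics/s5.npy')
c=lambda i,u:cv2.resize(i[u[1]-25:u[1]+35,u[0]-28:u[0]+28],None,fx=7,fy=7,interpolation=cv2.INTER_CUBIC)
cv2.imwrite('pics/cmp.png',np.hstack([c(b,v),c(im,u)]))
for Q in ([467.8,-352.9,134.3],P):
    w=proj('side',Q).astype(int)
    print([((proj('side',np.array(Q)+d)-w+[28,25])*7).round() for d in ([-17,-36,0],[17,-36,0],[-17,-22.5,25],[17,-22.5,25],[17,22.5,25])])
E
```

```text
[ 467.5 -383.9    3. ]
[ 477.1 -297.3    3. ]
[ 470. -391.   28.]
[ 479.6 -309.3   28. ]
[ 482.13337767 -266.29762036  129.85894544] [-3.14055142e+00 -8.19031262e-04  1.53578268e+00]
[array([134., 260.]), array([236., 266.]), array([134., 180.]), array([237., 186.]), array([253.,  80.])]
[array([142., 253.]), array([237., 258.]), array([143., 177.]), array([239., 182.]), array([252.,  89.])]
```

View pics/cmp.png

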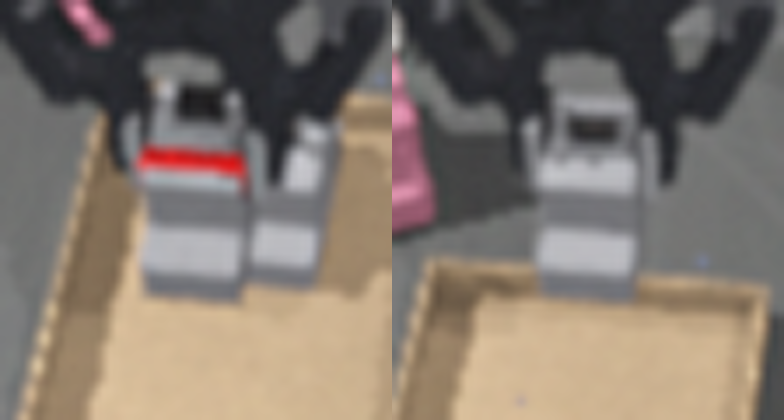

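>>> {"fn": "play_rows", "kwargs": {
  "moves": [
    {"linear": [29.14, 6.81, 0], "spin": 0, "claw": 25},
    {"linear": [29.14, 6.81, 0], "spin": 0, "claw": 25},
    {"linear": [29.14, 6.81, 0], "spin": 0, "claw": 25},
    {"linear": [29.14, 6.81, 0], "spin": 0, "claw": 25},
    {"linear": [29.14, 6.81, 0], "spin": 0, "claw": 25},
    {"linear": [29.14, 6.81, 0], "spin": 0, "claw": 25},
    {"linear": [29.14, 6.81, 0], "spin": 0, "claw": 25},
    {"linear": [29.14, 6.81, 0], "spin": 0, "claw": 25},
    {"linear": [29.14, 6.81, 0], "spin": 0, "claw": 25},
    {"linear": [29.14, 6.81, 0], "spin": 0, "claw": 25},
    {"linear": [0, 0, 0], "spin": 0, "claw": 25},
    {"linear": [0, 0, 25], "spin": 0, "claw": 25},
    {"linear": [0, 0, 25], "spin": 0, "claw": 25},
    {"linear": [0, 0, 20], "spin": 0, "claw": 25},
    {"linear": [0, 0, 5], "spin": 0, "claw": 25},
    {"linear": [0, 0, 0], "spin": 0, "claw": 25},
    {"linear": [0, 0, 0], "spin": 0, "claw": 25}
  ]
}}

```text
clock: 29.58
tool_pos: [561.5, 21.9, 56.8]
ee_rot: [3.14, 0.0, 1.536]
ft_force: [-0.0, -0.5, -0.1]
gripper_width: 32.6
finger_force: 60.4
```

```bash
python3 - <<'E'
from h import *
for i in range(3): print(manip.observe()['tool_pos'],manip.observe()['ft_force'])
im=snap('side','s7',(255,160,335,235),8)
E
```

```text
[561.52742311  21.89134315  56.83604063] [-0.0210832  -0.51679658 -0.09912115]
[561.52742311  21.89134315  56.83604063] [-0.0210832  -0.51679658 -0.09912115]
[561.52742311  21.89134315  56.83604063] [-0.0210832  -0.51679658 -0.09912115]
```

View pics/s7.png

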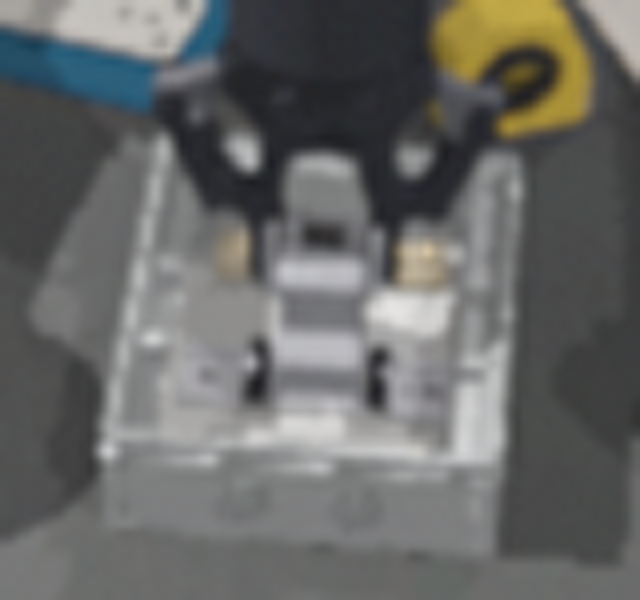

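>>> {"fn": "play_rows", "kwargs": {
  "moves": [
    {"linear": [0, 0, 8], "spin": 0, "claw": 25},
    {"linear": [0, 0, 5], "spin": 0, "claw": 25},
    {"linear": [0, 0, 4], "spin": 0, "claw": 25},
    {"linear": [0, 0, 0], "spin": 0, "claw": 25}
  ]
}}

```text
clock: 30.12
tool_pos: [560.4, 22.2, 38.2]
ee_rot: [-3.141, -0.0, 1.536]
ft_force: [0.4, 0.5, -1.5]
gripper_width: 32.4
finger_force: 60.4
```

>>> {"fn": "play_rows", "kwargs": {
  "moves": [
    {"linear": [0, 0, 3], "spin": 0, "claw": 25},
    {"linear": [0, 0, 2], "spin": 0, "claw": 25},
    {"linear": [0, 0, 0], "spin": 0, "claw": 25}
  ]
}}

```text
clock: 30.5
tool_pos: [561.0, 22.1, 35.0]
ee_rot: [3.141, 0.0, 1.536]
ft_force: [-4.2, -0.3, 9.4]
gripper_width: 32.7
finger_force: 61.8
```

>>> {"fn": "play_rows", "kwargs": {
  "moves": [
    {"linear": [0, 0, 0], "spin": 0, "claw": 40},
    {"linear": [0, 0, 0], "spin": 0, "claw": 60},
    {"linear": [0, 0, 0], "spin": 0, "claw": 60},
    {"linear": [0, 0, -20], "spin": 0, "claw": 60},
    {"linear": [0, 0, -30], "spin": 0, "claw": 60},
    {"linear": [0, 0, -40], "spin": 0, "claw": 60},
    {"linear": [25.5, -14.45, 0], "spin": 0, "claw": 50},
    {"linear": [25.5, -14.45, 0], "spin": 0, "claw": 50},
    {"linear": [25.5, -14.45, 0], "spin": 0, "claw": 50},
    {"linear": [25.5, -14.45, 0], "spin": 0, "claw": 50},
    {"linear": [25.5, -14.45, 0], "spin": 0, "claw": 50},
    {"linear": [25.5, -14.45, 0], "spin": 0, "claw": 50},
    {"linear": [25.5, -14.45, 0], "spin": 0, "claw": 50},
    {"linear": [25.5, -14.45, 0], "spin": 0, "claw": 50},
    {"linear": [25.5, -14.45, 0], "spin": 0, "claw": 50},
    {"linear": [25.5, -14.45, 0], "spin": 0, "claw": 50},
    {"linear": [0, 0, 0], "spin": 1.45, "claw": 50},
    {"linear": [0, 0, 0], "spin": 1.45, "claw": 50},
    {"linear": [0, 0, 0], "spin": 0, "claw": 50}
  ]
}}

```text
clock: 32.88
tool_pos: [425.7, 282.2, 125.1]
ee_rot: [3.14, -0.001, 1.284]
ft_force: [-0.1, 0.2, -0.1]
gripper_width: 49.9
finger_force: 0.0
```

```bash
python3 - <<'E'
from h import *
im=manip.camera('top')[:,:,::-1].copy()
b=manip.camera('side')[:,:,::-1].copy()
c=lambda i,x,y,w,h,f:cv2.resize(i[y:y+h,x:x+w],(int(w*f),int(h*f)),interpolation=cv2.INTER_CUBIC)
cv2.imwrite('pics/s8.png',np.hstack([c(im,200,172,85,75,4.7),c(b,260,160,80,75,4.7)]))
print(manip.observe()['tool_pos'])
E
```

```text
[425.6293386  282.08415498 124.60322538]
```

View pics/s8.png

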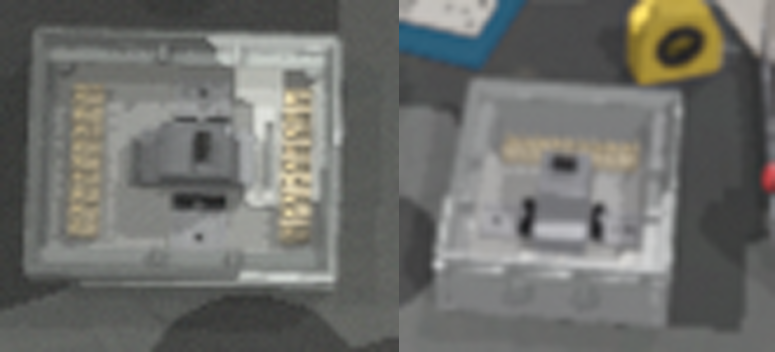

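>>> {"fn": "play_rows", "kwargs": {
  "moves": [
    {"linear": [-1.5, 0.3, 30], "spin": 0, "claw": 50},
    {"linear": [0, 0, 30], "spin": 0, "claw": 50},
    {"linear": [0, 0, 25], "spin": 0, "claw": 50},
    {"linear": [0, 0, 15], "spin": 0, "claw": 50},
    {"linear": [0, 0, 8], "spin": 0, "claw": 50},
    {"linear": [0, 0, 2], "spin": 0, "claw": 50},
    {"linear": [0, 0, 0], "spin": 0, "claw": 10},
    {"linear": [0, 0, 0], "spin": 0, "claw": 5},
    {"linear": [0, 0, 0], "spin": 0, "claw": 5},
    {"linear": [0, 0, 0], "spin": 0, "claw": 5},
    {"linear": [0, 0, 0], "spin": 0, "claw": 5},
    {"linear": [0, 0, 0], "spin": 0, "claw": 5}
  ]
}}

```text
clock: 34.48
tool_pos: [425.9, 280.8, 14.7]
ee_rot: [3.14, -0.001, 1.283]
ft_force: [0.4, -0.2, 6.7]
gripper_width: 13.0
finger_force: 59.7
```

>>> {"fn": "play_rows", "kwargs": {
  "moves": [
    {"linear": [0, 0, -8], "spin": 0, "claw": 5},
    {"linear": [0, 0, -19], "spin": 0, "claw": 5},
    {"linear": [0, 0, -30], "spin": 0, "claw": 5},
    {"linear": [0, 0, -35], "spin": 0, "claw": 5},
    {"linear": [0, 0, -35], "spin": 0, "claw": 5},
    {"linear": [0, 0, 0], "spin": -1.45, "claw": 5},
    {"linear": [0, 0, 0], "spin": -1.45, "claw": 5},
    {"linear": [-30.6, 14.37, 0], "spin": 0, "claw": 5},
    {"linear": [-30.6, 14.37, 0], "spin": 0, "claw": 5},
    {"linear": [-30.6, 14.37, 0], "spin": 0, "claw": 5},
    {"linear": [-30.6, 14.37, 0], "spin": 0, "claw": 5},
    {"linear": [-30.6, 14.37, 0], "spin": 0, "claw": 5},
    {"linear": [-30.6, 14.37, 0], "spin": 0, "claw": 5},
    {"linear": [-30.6, 14.37, 0], "spin": 0, "claw": 5},
    {"linear": [-30.6, 14.37, 0], "spin": 0, "claw": 5},
    {"linear": [-30.6, 14.37, 0], "spin": 0, "claw": 5},
    {"linear": [-30.6, 14.37, 0], "spin": 0, "claw": 5},
    {"linear": [0, 0, 0], "spin": 0, "claw": 5},
    {"linear": [0, 0, 0], "spin": 0, "claw": 5}
  ]
}}

```text
clock: 36.85
tool_pos: [557.9, -30.0, 141.5]
ee_rot: [3.141, -0.0, 1.536]
ft_force: [-0.4, 0.7, -1.7]
gripper_width: 12.9
finger_force: 58.9
```

>>> {"fn": "play_rows", "kwargs": {
  "moves": [
    {"linear": [0, 0, 25], "spin": 0, "claw": 5},
    {"linear": [0, 0, 25], "spin": 0, "claw": 5},
    {"linear": [0, 0, 20], "spin": 0, "claw": 5},
    {"linear": [0, 0, 8], "spin": 0, "claw": 5},
    {"linear": [0, 0, 0], "spin": 0, "claw": 5},
    {"linear": [0, 0, 0], "spin": 0, "claw": 5}
  ]
}}

```text
clock: 37.6
tool_pos: [558.7, -30.4, 63.9]
ee_rot: [3.14, 0.0, 1.536]
ft_force: [-0.4, 0.4, -0.7]
gripper_width: 12.8
finger_force: 58.9
```

>>> {"fn": "play_rows", "kwargs": {
  "moves": [
    {"linear": [0, 0, 4], "spin": 0, "claw": 5},
    {"linear": [0, 0, 4], "spin": 0, "claw": 5},
    {"linear": [0, 0, 4], "spin": 0, "claw": 5},
    {"linear": [0, 0, 0], "spin": 0, "claw": 5}
  ]
}}

```text
clock: 38.1
tool_pos: [557.7, -30.3, 50.3]
ee_rot: [-3.141, -0.0, 1.536]
ft_force: [0.6, -0.1, -0.9]
gripper_width: 12.9
finger_force: 58.9
```

>>> {"fn": "play_rows", "kwargs": {
  "moves": [
    {"linear": [0, 0, 2.5], "spin": 0, "claw": 5},
    {"linear": [0, 0, 2], "spin": 0, "claw": 5},
    {"linear": [0, 0, 0], "spin": 0, "claw": 5}
  ]
}}

```text
clock: 38.48
tool_pos: [558.3, -30.4, 47.7]
ee_rot: [3.141, 0.0, 1.536]
ft_force: [-5.6, 2.2, 11.6]
gripper_width: 12.7
finger_force: 60.5
```

>>> {"fn": "play_rows", "kwargs": {
  "moves": [
    {"linear": [0, 0, 0], "spin": 0, "claw": 25},
    {"linear": [0, 0, 0], "spin": 0, "claw": 50},
    {"linear": [0, 0, 0], "spin": 0, "claw": 50},
    {"linear": [0, 0, -20], "spin": 0, "claw": 50},
    {"linear": [0, 0, -30], "spin": 0, "claw": 50},
    {"linear": [0, 0, -30], "spin": 0, "claw": 50},
    {"linear": [35.13, -11.12, 0], "spin": 0, "claw": 50},
    {"linear": [35.13, -11.12, 0], "spin": 0, "claw": 50},
    {"linear": [35.13, -11.12, 0], "spin": 0, "claw": 50},
    {"linear": [35.13, -11.12, 0], "spin": 0, "claw": 50},
    {"linear": [35.13, -11.12, 0], "spin": 0, "claw": 50},
    {"linear": [35.13, -11.12, 0], "spin": 0, "claw": 50},
    {"linear": [35.13, -11.12, 0], "spin": 0, "claw": 50},
    {"linear": [35.13, -11.12, 0], "spin": 0, "claw": 50},
    {"linear": [35.13, -11.12, 0], "spin": 0, "claw": 50},
    {"linear": [35.13, -11.12, 0], "spin": 0, "claw": 50},
    {"linear": [35.13, -11.12, 0], "spin": 0, "claw": 50},
    {"linear": [0, 0, 0], "spin": 1.45, "claw": 50},
    {"linear": [0, 0, 0], "spin": 1.45, "claw": 50},
    {"linear": [0, 0, 0], "spin": 0, "claw": 50}
  ]
}}

```text
clock: 40.98
tool_pos: [449.6, 360.4, 127.5]
ee_rot: [3.141, -0.001, 1.284]
ft_force: [-0.3, 0.3, 0.2]
gripper_width: 49.9
finger_force: 0.0
```

```bash
python3 - <<'E'
from h import *
im=manip.camera('top')[:,:,::-1].copy()
b=manip.camera('side')[:,:,::-1].copy()
c=lambda i,x,y,w,h,f:cv2.resize(i[y:y+h,x:x+w],(int(w*f),int(h*f)),interpolation=cv2.INTER_CUBIC)
cv2.imwrite('pics/s9.png',np.hstack([c(im,200,172,85,75,4.7),c(b,260,160,80,75,4.7)]))
print(manip.observe()['tool_pos'])
E
```

```text
[449.65494143 360.22181795 127.12678215]
```

View pics/s9.png

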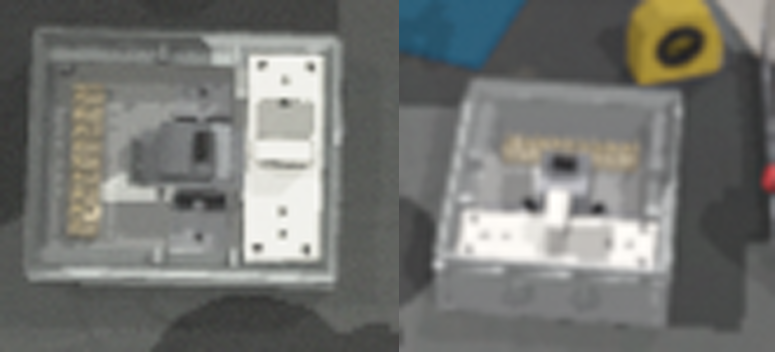

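>>> {"fn": "play_rows", "kwargs": {
  "moves": [
    {"linear": [0, 0, 30], "spin": 0, "claw": 50},
    {"linear": [0, 0, 30], "spin": 0, "claw": 50},
    {"linear": [0, 0, 25], "spin": 0, "claw": 50},
    {"linear": [0, 0, 16], "spin": 0, "claw": 50},
    {"linear": [0, 0, 8], "spin": 0, "claw": 50},
    {"linear": [0, 0, 2.5], "spin": 0, "claw": 50},
    {"linear": [0, 0, 0], "spin": 0, "claw": 10},
    {"linear": [0, 0, 0], "spin": 0, "claw": 5},
    {"linear": [0, 0, 0], "spin": 0, "claw": 5},
    {"linear": [0, 0, 0], "spin": 0, "claw": 5},
    {"linear": [0, 0, 0], "spin": 0, "claw": 5},
    {"linear": [0, 0, 0], "spin": 0, "claw": 5}
  ]
}}

```text
clock: 42.58
tool_pos: [450.0, 360.5, 15.7]
ee_rot: [3.14, -0.001, 1.283]
ft_force: [-1.0, -0.1, 5.9]
gripper_width: 12.9
finger_force: 60.1
```

>>> {"fn": "play_rows", "kwargs": {
  "moves": [
    {"linear": [0, 0, -8], "spin": 0, "claw": 5},
    {"linear": [0, 0, -19], "spin": 0, "claw": 5},
    {"linear": [0, 0, -30], "spin": 0, "claw": 5},
    {"linear": [0, 0, -35], "spin": 0, "claw": 5},
    {"linear": [0, 0, -35], "spin": 0, "claw": 5},
    {"linear": [0, 0, 0], "spin": -1.45, "claw": 5},
    {"linear": [0, 0, 0], "spin": -1.45, "claw": 5},
    {"linear": [-27.38, 12.32, 0], "spin": 0, "claw": 5},
    {"linear": [-27.38, 12.32, 0], "spin": 0, "claw": 5},
    {"linear": [-27.38, 12.32, 0], "spin": 0, "claw": 5},
    {"linear": [-27.38, 12.32, 0], "spin": 0, "claw": 5},
    {"linear": [-27.38, 12.32, 0], "spin": 0, "claw": 5},
    {"linear": [-27.38, 12.32, 0], "spin": 0, "claw": 5},
    {"linear": [-27.38, 12.32, 0], "spin": 0, "claw": 5},
    {"linear": [-27.38, 12.32, 0], "spin": 0, "claw": 5},
    {"linear": [-27.38, 12.32, 0], "spin": 0, "claw": 5},
    {"linear": [-27.38, 12.32, 0], "spin": 0, "claw": 5},
    {"linear": [0, 0, 0], "spin": 0, "claw": 5},
    {"linear": [0, 0, 0], "spin": 0, "claw": 5}
  ]
}}

```text
clock: 44.95
tool_pos: [562.8, 82.5, 142.5]
ee_rot: [3.141, -0.0, 1.536]
ft_force: [-0.5, 0.0, -1.1]
gripper_width: 13.0
finger_force: 59.4
```

>>> {"fn": "play_rows", "kwargs": {
  "moves": [
    {"linear": [0, 0, 25], "spin": 0, "claw": 5},
    {"linear": [0, 0, 25], "spin": 0, "claw": 5},
    {"linear": [0, 0, 20], "spin": 0, "claw": 5},
    {"linear": [0, 0, 8], "spin": 0, "claw": 5},
    {"linear": [0, 0, 0], "spin": 0, "claw": 5},
    {"linear": [0, 0, 0], "spin": 0, "claw": 5}
  ]
}}

```text
clock: 45.7
tool_pos: [563.5, 82.2, 64.8]
ee_rot: [3.14, 0.0, 1.536]
ft_force: [0.1, 0.4, -0.2]
gripper_width: 12.5
finger_force: 59.3
```

>>> {"fn": "play_rows", "kwargs": {
  "moves": [
    {"linear": [0, 0, 4], "spin": 0, "claw": 5},
    {"linear": [0, 0, 4], "spin": 0, "claw": 5},
    {"linear": [0, 0, 4], "spin": 0, "claw": 5},
    {"linear": [0, 0, 0], "spin": 0, "claw": 5}
  ]
}}

```text
clock: 46.2
tool_pos: [562.5, 82.2, 51.2]
ee_rot: [-3.141, 0.0, 1.536]
ft_force: [-0.2, -0.2, -1.0]
gripper_width: 12.8
finger_force: 59.3
```

>>> {"fn": "play_rows", "kwargs": {
  "moves": [
    {"linear": [0, 0, 2.5], "spin": 0, "claw": 5},
    {"linear": [0, 0, 2], "spin": 0, "claw": 5},
    {"linear": [0, 0, 0], "spin": 0, "claw": 5}
  ]
}}

```text
clock: 46.58
tool_pos: [563.1, 82.2, 48.7]
ee_rot: [3.141, 0.0, 1.536]
ft_force: [-5.6, 0.0, 10.6]
gripper_width: 12.6
finger_force: 61.1
```

>>> {"fn": "play_rows", "kwargs": {
  "moves": [
    {"linear": [0, 0, 0], "spin": 0, "claw": 25},
    {"linear": [0, 0, 0], "spin": 0, "claw": 50},
    {"linear": [0, 0, 0], "spin": 0, "claw": 50},
    {"linear": [0, 0, -20], "spin": 0, "claw": 50},
    {"linear": [0, 0, -30], "spin": 0, "claw": 50},
    {"linear": [0, 0, -30], "spin": 0, "claw": 50},
    {"linear": [32, -13, 0], "spin": 0, "claw": 50},
    {"linear": [32, -13, 0], "spin": 0, "claw": 50},
    {"linear": [32, -13, 0], "spin": 0, "claw": 50},
    {"linear": [32, -13, 0], "spin": 0, "claw": 50},
    {"linear": [32, -13, 0], "spin": 0, "claw": 50},
    {"linear": [32, -13, 0], "spin": 0, "claw": 50},
    {"linear": [32, -13, 0], "spin": 0, "claw": 50},
    {"linear": [32, -13, 0], "spin": 0, "claw": 50},
    {"linear": [0, 0, 0], "spin": 0, "claw": 50}
  ]
}}

```text
clock: 48.45
tool_pos: [467.4, 343.5, 128.7]
ee_rot: [3.141, -0.001, 1.539]
ft_force: [0.5, -0.4, 0.1]
gripper_width: 49.9
finger_force: 0.0
```

```bash
python3 - <<'E'
from h import *
im=manip.camera('top')[:,:,::-1].copy()
b=manip.camera('side')[:,:,::-1].copy()
c=lambda i,x,y,w,h,f:cv2.resize(i[y:y+h,x:x+w],(int(w*f),int(h*f)),interpolation=cv2.INTER_CUBIC)
cv2.imwrite('pics/s10.png',np.hstack([c(im,200,172,85,150,3.9),c(b,230,165,110,150,3.9)]))
E
```

```text
(no output)
```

View pics/s10.png

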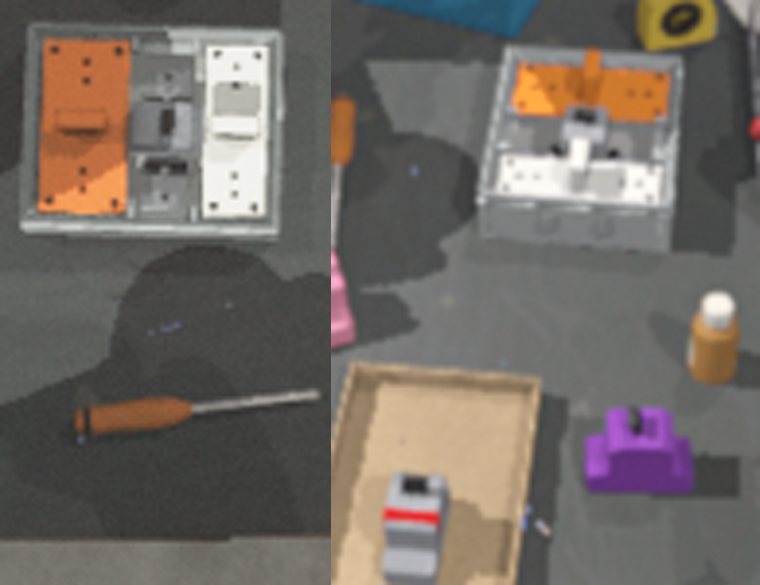

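The picture shows both covers flat in their bays (orange at 85,125, white at 235,130). The spare is on the rail between them (160,125), the taped breaker stands upright in the tray (415,530), and the tape measure and flux bottle haven't moved.

```bash
python3 -c "
from station import manip
print(manip.job_done())"
```

```text
the job is handed in; nothing more can be done
None
```

The failed breaker now stands in the tray, the spare is on the rail, both covers are back flat in their own bays, and the job was handed in at about 48 s; no verdict was returned.

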